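# Clip the washed cork borers back on their rail in size order

### The arm

A 6-joint arm with a two-finger parallel gripper is mounted at the origin on a cart in front of the work surface, level with it; the furniture and walls round the work are solid. World frame = base frame: x ahead of the robot, y to its left, z up, the work surface at z = 0. Lengths are in m, angles in rad, forces in N, time in s.
With the tool pointing down it reaches from about 0.325 to 0.875 m from the base axis. Payload 4.4 kg.
Tool frame: the origin (TCP) lies on the centre line of the jaws, within the pads' length; the fingertips stand r.tip_reach ahead of it and the grasp point (between the pads) lies 6 mm ahead of it (r.tip_reach is the distance from the TCP to the fingertips, in m); z points along the fingers, y is the line along which they close (so a half turn about z gives the same grasp; the last joint's range is limited). The gripper opens to 85 mm and grips with 20 to 120 N. Pads are 22 mm wide; open, the fingers measure 114 mm over their backs; the gripper's body (76 mm by 85 mm) begins 54 mm behind the grasp point. The pads swing forward as they close: fully open they stand 13 mm farther back than shut.
Start: joints at [-1.308, 0.207, 1.542, -0, 1.393, -0.15], TCP at [0.231, -0.526, 0.256] pointing down, gripper open.
Joint ranges: [-2.73, 2.73], [-0.86, 2.22], [0.23, 2.46], [-1.11, 4.25], [0.08, 2.63], [-2.82, 2.82]. Speed limits (rad/s): [2.79, 2.79, 3.14, 3.14, 3.14, 3.14].

### API

Orientations are given as a unit quaternion [x, y, z, w].
In Python, from workcell import r gives the robot as it stands. Calls block until the motion is done:
- r.reach(position, orientation): joint-space move of the TCP to a pose.
- r.movel(position, vel=0.15, orientation=None): straight line of the TCP; orientation=None keeps the orientation; vel is the mean speed in m/s.
- r.move_j(angles): joint-space move.
- r.gripper_open() and r.close_gripper(): open the fingers fully, or close them until they stop; the grip force is fixed at half the most.
- r.pause(seconds).
- r.ik(position, orientation): joint angles nearest the present ones, or None.
- r.state(): the state.
- r.camera(name): name is "scene" or "top" or "wrist"; returns (picture, depth): 384x512x3 uint8, red, green, blue; 384x512 float32, m along the optical axis (not along the pixel's ray), 0 where there is no reading.
- r.get_calibration(name): a dict with "fx", "fy", "cx", "cy" (pixels), "rvec" (rotation vector, rad) and "tvec" (3), from world to camera coordinates, as OpenCV has them; the wrist camera has in their place "mount" (4x4, takes a point from camera to tool coordinates, whose origin is the TCP and whose axes are the flange's). Camera axes: x right, y down, z forward; pixel columns grow to the right and rows downward; lengths in m; the calibration is good to about 2 mm. A picture is of the moment at which its call begins: read the wrist's pose just before it. get_calibration takes no time and is no camera call.
A pose or a line that the arm cannot do raises r.Unreachable and nothing moves.
- r.sign_off(): hands the job in; it is judged then, once.
The state is a dict: "time_s": time; "joints": joint angles; "joint_velocities": joint speeds; "tau": joint torques, N m; "position": TCP position; "ee_rot": TCP orientation; "wrist_force": force on the tool from outside, world axes, zero at the start; "torque": the same for the moment, N m; "width": finger opening in m; "grip_force": force on a finger pad.
Only numpy, scipy, OpenCV 4.12 (cv2) and the standard library are available. Lean on these libraries where they do the work, as an engineer would, in place of code of your own. Each camera call takes 0.05 s, during which the arm holds its last target. There are 200 camera calls.

### The job

Two of the four washed cork borers are still off their clip rail: one lies on the bench, one stands drying in the test-tube rack. Lay the standing one flat on the bench and let go of it, so that you can take it again across its middle; press both borers fully home into the spring clips, so that the four run in order of size along the rail with all handles to the front, like the two that are already clipped in. Leave those two in their clips, and do not knock the cork, the bung or the dropper bottle about.

Things in the scene. Friction and masses are not known exactly. Their poses are not given: they have to be found in the camera images.
- borer_1: cork borer, smallest of the four: brass tube 120 mm long, 14 mm in diameter, 1 dark ring(s) near a cross handle (rod 11 mm thick, 44 mm long, 8 mm from one end). Clipped in at one end of the rail, left or right. Origin on the axis at mid length; x along the tube from handle to cutting edge, y along the cross handle. About 55 g, balances near its middle.
- borer_2: cork borer, second smallest of the four: brass tube 138 mm long, 15.5 mm in diameter, 2 dark ring(s) near a cross handle (rod 11 mm thick, 44 mm long, 8 mm from one end). Starts lying flat on the bench at a varying angle, handle roughly to the right. Origin on the axis at mid length; x along the tube from handle to cutting edge, y along the cross handle. About 70 g, balances near its middle.
- borer_2_handle (a point): crossing of tube axis and cross handle of borer_2, 61 mm from its origin
- borer_3: cork borer, second largest of the four: brass tube 156 mm long, 17 mm in diameter, 3 dark ring(s) near a cross handle (rod 11 mm thick, 44 mm long, 8 mm from one end). Starts standing in the wooden test-tube rack, cutting edge down, handle up. Origin on the axis at mid length; x along the tube from handle to cutting edge, y along the cross handle. About 85 g, balances near its middle.
- borer_3_handle (a point): crossing of tube axis and cross handle of borer_3, 70 mm from its origin
- borer_4: cork borer, largest of the four: brass tube 174 mm long, 18.5 mm in diameter, 4 dark ring(s) near a cross handle (rod 11 mm thick, 44 mm long, 8 mm from one end). Clipped in at the other end of the rail. Origin on the axis at mid length; x along the tube from handle to cutting edge, y along the cross handle. About 100 g, balances near its middle.
- clip_rail: fixed clip rail: wooden board 124 (x) x 262 (y) x 12 mm, on it two aluminium strips along y (18 mm wide, at x = -36 and +36 mm: 54 mm free between them, where fingers can go down to the board). On them 4 clip places 60 mm apart. Origin: middle of the board's underside, z up, x from the front (robot side) to the back.
- clip_1 (a point): clip place 1, at y = +90 mm on the rail: two spring clips 12 mm wide, one per strip. The point lies midway between them on the level of their seats, 42 mm over the bench; a seated tube rests there along the rail's x, its axis one radius higher, its middle within 14 mm, handle in front (-x). Starts with borer_1 or borer_4 in it
- clip_2 (a point): clip place 2, the same at y = +30 mm, empty. All clips are alike and take any of the borers: sprung legs, 67 mm high over the bench, lead the tube in from above; pressed straight down with some 10 to 20 N (both clips together) it passes their lips and is then held down on the seats
- clip_3 (a point): clip place 3, the same at y = -30 mm, empty
- clip_4 (a point): clip place 4, the same at y = -90 mm. Starts with borer_4 or borer_1 in it
- tube_rack: fixed wooden test-tube rack, 46 x 253 x 76 mm, origin under its middle, length along its y (which points roughly at the robot). Base 6 mm thick; top board with 20 mm holes from z = 64 to 76 mm. borer_3 stands on the base in the hole at y = +49.5 mm, its cross handle across the rack; a corked test tube 167 mm tall stands in the hole at y = -82.5 mm
- dropper_bottle: bystander: loose small dropper bottle, 33 x 33 x 92 mm, behind the work, origin under its middle
- bung: bystander: loose grey rubber bung, 28 mm across, 27 mm tall, origin under its middle
- cork_a: bystander: loose cork, 24 mm across, 22 mm tall, origin under its middle

How it is judged:
By the outcome, as a careful person would: the job done as asked, in the order asked, and still so for the second after the job is handed in, with the robot touching nothing.
It also fails if it takes over 67 s, if anything falls off the work surface, if the arm or the gripper's body presses on something with over 40 N, if the wrist force passes 120 N, or if a joint passes its speed limit or range.

## Working session

There is one attempt and no reset: what is moved stays moved. The work goes in short steps, each a Python script; the robot and the scene stay as the last script left them, time stands still between calls to the robot, and variables do not carry over. Pictures are saved under pics/ and viewed, at most 12 in all, crops included, and the job is handed in when it is done.

```bash
mkdir -p pics
cat > h.py <<'E'
import numpy as np, cv2
from scipy.spatial.transform import Rotation as R
from workcell import r
def shot(n):
    s=r.state(); im,d=r.camera(n); c=r.get_calibration(n)
    K=np.array([[c['fx'],0,c['cx']],[0,c['fy'],c['cy']],[0,0,1]])
    if 'mount' in c:
        T=np.eye(4);T[:3,:3]=R.from_quat(s['ee_rot']).as_matrix();T[:3,3]=s['position'];T=T@np.array(c['mount'])
        Rw,o=T[:3,:3],T[:3,3]
    else:
        Q=R.from_rotvec(c['rvec']).as_matrix();Rw=Q.T;o=-Q.T@np.array(c['tvec'])
    return im,d,K,Rw,o
def cloud(d,K,Rw,o):
    v,u=np.mgrid[:d.shape[0],:d.shape[1]]
    p=np.stack([(u-K[0,2])/K[0,0]*d,(v-K[1,2])/K[1,1]*d,d],-1)
    return p@Rw.T+o
def ray(u,v,z,K,Rw,o):
    q=Rw@np.array([(u-K[0,2])/K[0,0],(v-K[1,2])/K[1,1],1]); return o+q*(z-o[2])/q[2]
def down(yaw): # tool z down, tool y (closing) at world angle yaw
    y=np.array([np.cos(yaw),np.sin(yaw),0]);z=np.array([0,0,-1.]);x=np.cross(y,z)
    return R.from_matrix(np.stack([x,y,z],1)).as_quat()
E
python3 - <<'E'
from h import *
print(r.state(),r.tip_reach)
for n in('top','scene'):
    im,d,K,Rw,o=shot(n); np.savez(f'/tmp/{n}.npz',im=im,d=d,K=K,Rw=Rw,o=o)
    cv2.imwrite(f'pics/{n}0.png',cv2.resize(im[:,:,::-1],(800,600),interpolation=cv2.INTER_CUBIC)); print(n,o,Rw,K[0,0])
E
```

```text
{'time_s': 0.0, 'joints': array([-1.30750832e+00,  2.07456282e-01,  1.54295261e+00, -1.49450299e-05,
        1.39350663e+00, -1.50440615e-01]), 'joint_velocities': array([ 0.00028361,  0.00051258, -0.00046981,  0.00053231, -0.00038971,
       -0.00076451]), 'tau': array([ 1.58163588e-03, -3.83025634e+01, -2.91596836e+01,  1.59601818e-04,
        1.04764858e-02,  9.40455607e-06]), 'position': array([ 0.23099731, -0.52579368,  0.25510573]), 'ee_rot': array([ 9.78678838e-01,  2.05393239e-01, -7.28399777e-05, -1.15917449e-03]), 'wrist_force': array([ 0.35703081,  0.15488985, -0.04804503]), 'torque': array([0.03042389, 0.04589692, 0.00621576]), 'grip_force': 0.0, 'width': 0.08540256105143074} 0.025
top [0.42322461 0.02922942 1.17005137] [[-0.01091263 -0.99131483  0.13105656]
 [-0.99991533  0.01174728  0.00559719]
 [-0.00708814 -0.13098438 -0.99135909]] 395.77039614955856
scene [-0.15029726  0.59509646  0.77558153] [[-0.63260809 -0.46712235  0.61774082]
 [-0.77446123  0.37733055 -0.50777106]
 [ 0.00409872 -0.7996364  -0.60047051]] 447.94957839688857
```

View pics/top0.png

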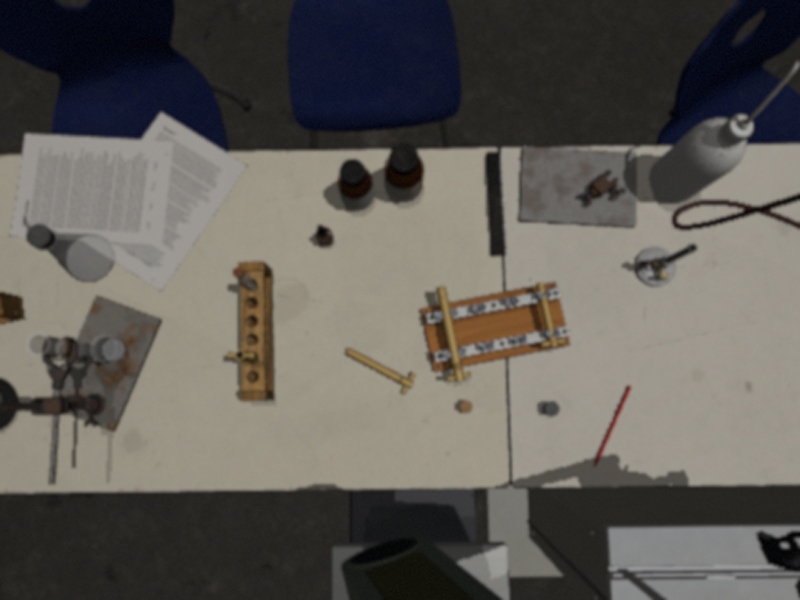

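View pics/scene0.png

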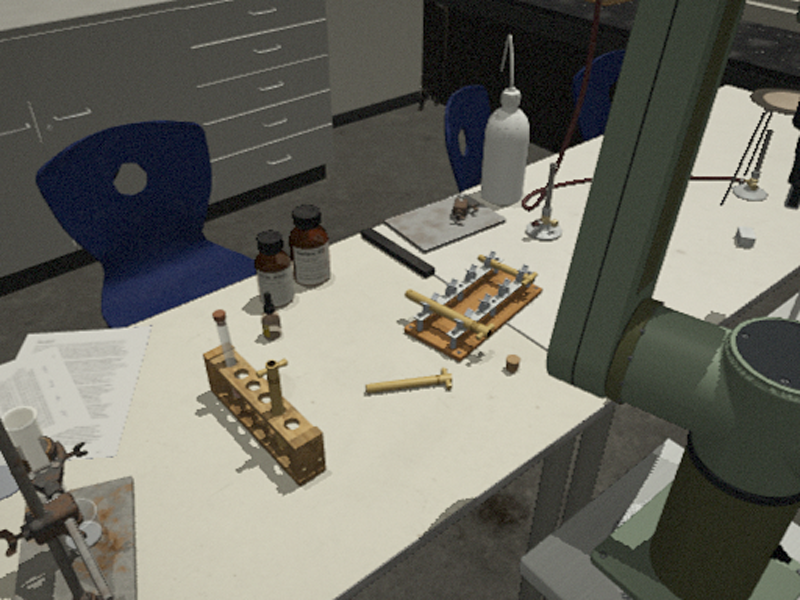

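Top view (800x600): the rail is centred near (495,325), with borer_4 at its left end (clip_1, +y), borer_1 at its right end, and handles at the bottom (front). borer_2 lies from (345,350) to its handle at (408,384). The rack is at (255,330) with borer_3 at (245,357). The cork is at (463,406), the bung at (548,408) and the dropper at (322,236). So borer_3 goes to clip_2 and borer_2 to clip_3. Next I'll get coarse positions and take close wrist views.

Run:
```python
from h import *
t=np.load('/tmp/top.npz');a=(t['K'],t['Rw'],t['o'])
f=lambda u,v,z:ray(u*.64,v*.64,z,*a).round(3)
for n,u,v,z in[('b2 edge',347,351,.008),('b2 hand',406,383,.008),('b3 top',252,357,.16),('rack n',255,397,.076),('rack f',255,265,.076),('rail bl',419,310,.012),('rail br',556,284,.012),('rail fr',568,345,.012),('rail fl',434,371,.012),('cork',463,406,.02),('bung',548,408,.025),('drop',322,236,.05)]: print(n,f(u,v,z))
rows=[('rail',.52,-.10,.34),('b2',.47,.11,.34),('rack',.49,.30,.42)]
print(r.get_calibration('wrist'))
for n,x,y,z in rows:
    for yaw in (0,np.pi/2,-np.pi/2): print(n,yaw,r.ik([x,y,z],down(yaw)))
```

```text
b2 edge [0.502 0.128 0.008]
b2 hand [0.441 0.018 0.008]
b3 top [0.484 0.271 0.16 ]
rack n [0.419 0.284 0.076]
rack f [0.655 0.289 0.076]
rail bl [ 0.578 -0.008  0.012]
rail br [ 0.625 -0.269  0.012]
rail fr [ 0.509 -0.286  0.012]
rail fl [ 0.463 -0.034  0.012]
cork [ 0.398 -0.086  0.02 ]
bung [ 0.393 -0.24   0.025]
drop [0.714 0.171 0.05 ]
{'fx': 272.5301302507372, 'fy': 272.5301302507372, 'cx': 250.8221352868699, 'cy': 187.58690233597412, 'mount': array([[-5.49474307e-04, -9.64856980e-01, -2.62775010e-01,
         6.63257089e-02],
       [ 9.99999757e-01, -4.17680561e-04, -5.57405245e-04,
        -1.79415164e-04],
       [ 4.28060328e-04, -2.62775253e-01,  9.64856976e-01,
        -1.17514383e-01],
       [ 0.00000000e+00,  0.00000000e+00,  0.00000000e+00,
         1.00000000e+00]])}
rail 0 [-3.53502410e-01  5.55305325e-02  1.53913809e+00 -4.44089210e-16
  1.54692404e+00 -3.53502410e-01]
rail 1.5707963267948966 [-3.53502410e-01  5.55305325e-02  1.53913809e+00 -4.44089210e-16
  1.54692404e+00 -1.92429874e+00]
rail -1.5707963267948966 [-3.53502410e-01  5.55305325e-02  1.53913809e+00 -4.44089210e-16
  1.54692404e+00  1.21729392e+00]
b2 0 [ 5.03628336e-02 -4.88902470e-02  1.64387599e+00 -4.44089210e-16
  1.54660691e+00  5.03628336e-02]
b2 1.5707963267948966 [ 5.03628336e-02 -4.88902470e-02  1.64387599e+00 -4.44089210e-16
  1.54660691e+00 -1.52043349e+00]
b2 -1.5707963267948966 [ 5.03628336e-02 -4.88902470e-02  1.64387599e+00 -4.44089210e-16
  1.54660691e+00  1.62115916e+00]
rack 0 [ 3.98773634e-01  1.32614079e-01  1.29668843e+00 -4.44089210e-16
  1.71229015e+00  3.98773634e-01]
rack 1.5707963267948966 [ 3.98773634e-01  1.32614079e-01  1.29668843e+00 -4.44089210e-16
  1.71229015e+00 -1.17202269e+00]
rack -1.5707963267948966 [ 3.98773634e-01  1.32614079e-01  1.29668843e+00 -4.44089210e-16
  1.71229015e+00  1.96956996e+00]
```

```bash
python3 - <<'E'
from h import *
for n,p in [('A',[.58,-.15,.25]),('B',[.53,.09,.22]),('C',[.56,.24,.32])]:
    r.reach(p,down(-np.pi/2)); s=shot('wrist')
    np.savez(f'/tmp/{n}.npz',**dict(zip(['im','d','K','Rw','o'],s)))
    cv2.imwrite(f'pics/{n}.png',cv2.resize(s[0][:,:,::-1],(800,600),interpolation=cv2.INTER_CUBIC)); print(n,r.state()['time_s'],r.state()['position'])
E
python3 -c "
import cv2,numpy as np
a=[cv2.resize(cv2.imread(f'pics/{n}.png'),(400,300),interpolation=cv2.INTER_AREA) for n in 'ABC']
cv2.imwrite('pics/BC.png',np.hstack(a[1:]))"
```

```text
A 2.0083 [ 0.57974201 -0.15107242  0.25001579]
B 3.0333 [0.53094634 0.08862509 0.22048022]
C 3.8417 [0.55953448 0.23810068 0.3180958 ]
```

View pics/A.png

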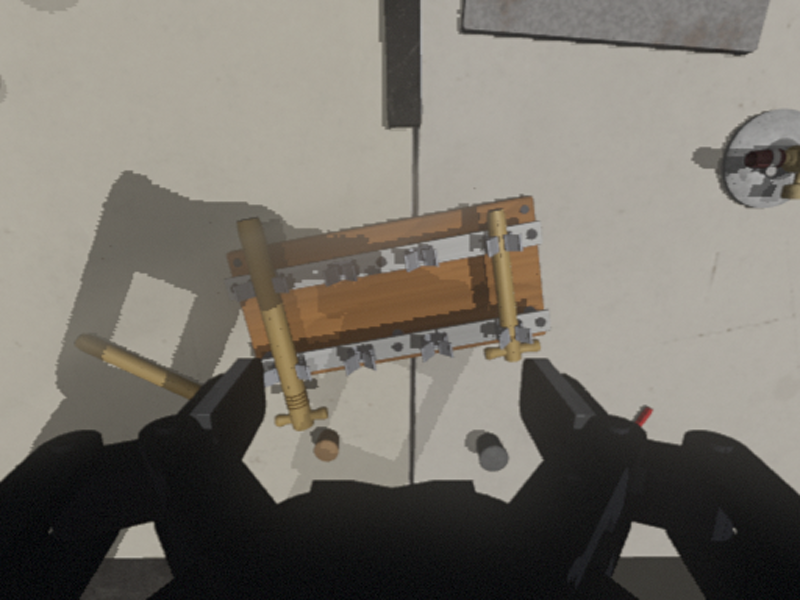

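View pics/BC.png

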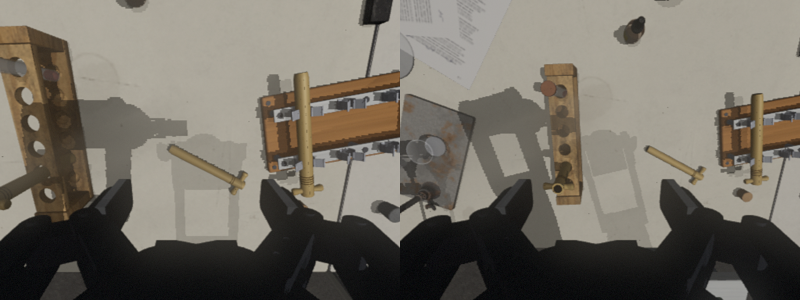

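View A: borer_4 (4 rings) at the left, from (247,225) to its handle (300,418). borer_1 is at the right, (498,215)-(513,352). The empty clip pairs are at (345,270)/(357,355) and (420,257)/(437,345). In the combined B/C view, borer_2 runs (172,148)-(240,182) with its handle to the right; borer_3 is at (555,187) in the rack. Next I'll measure from the depth clouds.

Run:
```python
from h import *
def load(n):
    t=np.load(f'/tmp/{n}.npz'); P=cloud(t['d'],t['K'],t['Rw'],t['o']); h=cv2.cvtColor(t['im'],cv2.COLOR_RGB2HSV)
    return P,h,t['d']>.05
def box(n,xr,yr,zr,sat=80):
    P,h,ok=load(n); x,y,z=P[...,0],P[...,1],P[...,2]
    m=ok&(x>xr[0])&(x<xr[1])&(y>yr[0])&(y<yr[1])&(z>zr[0])&(z<zr[1])&(h[...,1]>sat)&(h[...,0]<30)
    l,k=cv2.connectedComponents(m.astype(np.uint8)); 
    if l>2: m=k==1+np.argmax([(k==i).sum() for i in range(1,l)])
    return P[m]
def rect(q): 
    (c,s,a)=cv2.minAreaRect(q[:,:2].astype(np.float32)*1000); return np.round(c,1),np.round(s,1),round(a,1),len(q),np.percentile(q[:,2],[5,50,95]).round(4)
for n in 'AB T':
    if n==' ':continue
    n='top' if n=='T' else n
    print(n,'board',rect(box(n,(.43,.66),(-.32,.03),(.004,.022))))
    print(n,'b4',rect(box(n,(.40,.66),(-.10,.03),(.044,.085))))
    if n!='B':print(n,'b1',rect(box(n,(.43,.66),(-.32,-.19),(.044,.085))))
for n in('B','C','top','scene'):
    q=box(n,(.40,.55),(-.02,.17),(.004,.03)); print(n,'b2',rect(q))
for n in('B','C','top','scene'):
  for zr in((.09,.14),(.146,.175)):
    q=box(n,(.40,.55),(.2,.33),zr,50)
    if len(q)>5: print(n,'b3',zr,rect(q),q[:,:2].min(0).round(4),q[:,:2].max(0).round(4))
  q=box(n,(.36,.70),(.2,.36),(.068,.082),50)
  if len(q)>5: print(n,'rack',rect(q))
```

```text
A board (array([ 539.1, -148.3]), array([ 58.1, 183.6]), 10.5, 5304, array([0.0107, 0.0119, 0.0132]))
A b4 (array([518.5, -70.7]), array([146.6,  42.5]), 3.8, 1616, array([0.0529, 0.0588, 0.0606]))
A b1 (array([ 564.9, -244.4]), array([119.2,  42.4]), 1.9, 1004, array([0.051 , 0.0545, 0.0564]))
B board (array([ 540.4, -157.3]), array([ 58.3, 135.9]), 10.6, 5115, array([0.0107, 0.0119, 0.0131]))
B b4 (array([530.4, -57.3]), array([173.6,  43.7]), 12.2, 2940, array([0.0524, 0.0585, 0.0606]))
top board (array([ 549.5, -158.4]), array([ 53.7, 169.9]), 10.6, 1001, array([0.0083, 0.0119, 0.0157]))
top b4 (array([529.8, -67.4]), array([170.3,  39.5]), 5.2, 380, array([0.0522, 0.0582, 0.0626]))
top b1 (array([ 562. , -238.6]), array([64.4, 14.2]), 10.2, 104, array([0.0494, 0.054 , 0.0582]))
B b2 (array([479.3,  66.5]), array([135.7,  42.4]), 54.2, 1249, array([0.0101, 0.014 , 0.016 ]))
C b2 (array([478.9,  67. ]), array([137.1,  41.8]), 54.7, 736, array([0.0104, 0.0141, 0.0162]))
top b2 (array([464.5,  71.5]), array([135.2,  39.7]), 67.5, 238, array([0.0093, 0.0141, 0.0183]))
scene b2 (array
[... 909 characters left out ...]
12, array([0.0985, 0.1215, 0.1325])) [0.4792 0.2829] [0.4843 0.2911]
top b3 (0.146, 0.175) (array([487.8, 289.6]), array([41.9, 15.4]), 87.1, 76, array([0.1538, 0.1594, 0.1644])) [0.48   0.2687] [0.4955 0.3105]
top rack (array([537.4, 291.4]), array([249.4,  44.7]), 1.8, 1074, array([0.0711, 0.0755, 0.0795]))
scene b3 (0.09, 0.14) (array([484.1, 294.4]), array([17.4, 11. ]), 51.8, 136, array([0.0915, 0.1147, 0.1377])) [0.4778 0.2846] [0.4938 0.3005]
scene b3 (0.146, 0.175) (array([487.6, 292.5]), array([18.4, 42.5]), 14.1, 132, array([0.1486, 0.1573, 0.1627])) [0.4783 0.2704] [0.4972 0.3139]
scene rack (array([537. , 294.9]), array([253.2,  47.2]), 2.6, 1293, array([0.0698, 0.0749, 0.0784]))
```

Run:
```python
from h import *
def pts(n,xr,yr,zr):
    t=np.load(f'/tmp/{n}.npz'); P=cloud(t['d'],t['K'],t['Rw'],t['o']); h=cv2.cvtColor(t['im'],cv2.COLOR_RGB2HSV)
    m=(t['d']>.05)&(h[...,1]>80)&(h[...,0]<30)
    for i,q in enumerate((xr,yr,zr)): m&=(P[...,i]>q[0])&(P[...,i]<q[1])
    return P[m]
def axis(p,c0,ang,rad,half,ztop):
    u=np.array([np.cos(ang),np.sin(ang)])
    for _ in range(4):
        v=np.array([-u[1],u[0]]);q=p[:,:2]-c0;s,l=q@u,q@v
        k=abs(l)<rad+.003
        top=k&(p[:,2]>ztop-.35*rad)
        sm=(s[k].min()+s[k].max())/2
        core=top&(abs(s-sm)<half-.02)
        a,b=np.polyfit(s[core],l[core],1)
        # edges-based centre: robust mid of lateral extent
        c0=c0+u*sm+v*(a*sm+b); u=u+a*v;u/=np.linalg.norm(u)
    return c0.round(4),np.degrees(np.arctan2(u[1],u[0])).round(2),round(float(np.ptp(s[k])),4),core.sum()
th=np.radians(10.5)
for n in('A','B'): print(n,'b4',axis(pts(n,(.40,.66),(-.10,.03),(.044,.075)),np.array([.53,-.06]),th,.00925,.087,.0605))
print('b1',axis(pts('A',(.43,.66),(-.32,-.19),(.044,.075)),np.array([.562,-.24]),th,.007,.06,.056))
for n in('B','C'): print(n,'b2',axis(pts(n,(.40,.55),(-.02,.17),(.004,.025)),np.array([.475,.072]),np.radians(60),.00775,.069,.0155))
q=pts('C',(.45,.53),(.24,.34),(.146,.170)); w=np.linalg.eigh(np.cov(q[:,:2].T))[1][:,1]; print(np.degrees(np.arctan2(w[1],w[0])),q.mean(0))
# feasibility
def ori(az,pitch): # approach az, pitch below horizontal; closing horizontal; tool x up-ish/fwd
    z=np.array([np.cos(az)*np.cos(pitch),np.sin(az)*np.cos(pitch),-np.sin(pitch)]);out=[]
    y=np.array([np.sin(az),-np.cos(az),0])
    return [R.from_matrix(np.stack([np.cross(s*y,z),s*y,z],1)).as_quat() for s in(1,-1)]
for az in(0,8,20):
  for pt in(0,10,20,30,45):
    for i,o in enumerate(ori(np.radians(az),np.radians(pt))):
      z=R.from_quat(o).as_matrix()[:,2]
      a=np.array([.490,.2927,.128]); g=r.ik(a-.015*z,o); b=r.ik(a-.09*z,o); c=r.ik(a-.015*z+[0,0,.09],o)
      print(az,pt,i,None if g is None else g.round(2),b is not None,None if c is None else c.round(2))
```

```text
A b4 (array([ 0.531 , -0.0607]), np.float64(10.52), 0.1736, np.int64(998))
B b4 (array([ 0.5308, -0.0589]), np.float64(10.42), 0.1735, np.int64(1487))
b1 (array([ 0.5643, -0.2364]), np.float64(10.32), 0.1199, np.int64(435))
B b2 (array([0.4729, 0.0705]), np.float64(61.42), 0.1367, np.int64(620))
C b2 (array([0.4725, 0.0711]), np.float64(61.22), 0.1382, np.int64(374))
88.51497747241315 [0.49225485 0.2918933  0.15799981]
0 0 0 [ 0.76  0.69  2.18  3.92  1.37 -1.76] True [ 0.76  0.4   2.24  3.96  1.21 -1.93]
0 0 1 [0.76 0.69 2.18 3.92 1.37 1.38] True [0.76 0.4  2.24 3.96 1.21 1.21]
0 10 0 [ 0.75  0.52  2.21  3.99  1.11 -1.88] True [ 0.75  0.24  2.25  4.1   0.96 -2.1 ]
0 10 1 [0.75 0.52 2.21 3.99 1.11 1.27] True [0.75 0.24 2.25 4.1  0.96 1.04]
0 20 0 [ 0.72  0.37  2.22  4.12  0.85 -2.05] False None
0 20 1 [0.72 0.37 2.22 4.12 0.85 1.09] False None
0 30 0 None False None
0 30 1 None False None
0 45 0 None False [ 0.6  -0.04  2.06 -0.81  0.59  2.74]
0 45 1 None True [ 0.6  -0.04  2.06 -0.81  0.59 -0.4 ]
8 0 0 [ 0.65  0.68  2.25  3.66  1.39 -1.68] True [ 0.65  0.37  2.32  3.7   1.17 -1.81]
8
[... 773 characters left out ...]
16 1.53]
20 10 0 [ 0.43  0.48  2.36  3.23  1.1  -1.6 ] False [ 0.43  0.13  2.4   3.25  0.79 -1.64]
20 10 1 [0.43 0.48 2.36 3.23 1.1  1.54] False [0.43 0.13 2.4  3.25 0.79 1.51]
20 20 0 [ 0.43  0.29  2.37  3.25  0.74 -1.62] False [ 0.43 -0.03  2.37  3.32  0.42 -1.71]
20 20 1 [0.43 0.29 2.37 3.25 0.74 1.52] False [ 0.43 -0.03  2.37  3.32  0.42  1.44]
20 30 0 [ 0.42  0.15  2.33  3.31  0.39 -1.69] True [ 0.42 -0.12  2.3   3.76  0.11 -2.15]
20 30 1 [0.42 0.15 2.33 3.31 0.39 1.45] True [ 0.42 -0.12  2.3   3.76  0.11  0.99]
20 45 0 [ 0.41  0.06  2.21 -0.45  0.1   2.06] True [ 0.41 -0.13  2.15 -0.13  0.35  1.73]
20 45 1 [ 0.41  0.06  2.21 -0.45  0.1  -1.08] True [ 0.41 -0.13  2.15 -0.13  0.35 -1.41]
```

```bash
cat >> h.py <<'E'
def ori(az,pitch): # az, pitch (deg, below horizontal): closing axis horizontal, tool x (camera) on the upper/forward side
    az,pitch=np.radians([az,pitch])
    z=np.array([np.cos(az)*np.cos(pitch),np.sin(az)*np.cos(pitch),-np.sin(pitch)]); y=np.array([np.sin(az),-np.cos(az),0])
    return R.from_matrix(np.stack([np.cross(y,z),y,z],1)).as_quat()
AZ,PT=3,5
ZA=np.array([np.cos(np.radians(AZ))*np.cos(np.radians(PT)),np.sin(np.radians(AZ))*np.cos(np.radians(PT)),-np.sin(np.radians(PT))])
B3=np.array([.490,.2927,.130]); O=ori(AZ,PT); G=B3-.017*ZA
E
python3 - <<'E'
from h import *
for p in(G,G-.065*ZA,G-.065*ZA+[0,0,.10],G+[0,0,.10]): print(r.ik(p,O))
print(r.ik([.60,.15,.2],ori(90,95)),r.ik([.60,.15,.0265],ori(90,95)))
r.move_j([.55,.0,1.85,0,.15,1.6]); s=r.state(); print(s['time_s'],s['position'],R.from_quat(s['ee_rot']).as_matrix()[:,2],R.from_quat(s['ee_rot']).as_matrix()[:,1])
r.move_j([.6,.0,1.9,3.7,.15,-2.1]); s=r.state(); print(s['time_s'],s['position'],R.from_quat(s['ee_rot']).as_matrix()[:,2],R.from_quat(s['ee_rot']).as_matrix()[:,1])
for p in(G,G-.065*ZA,G-.065*ZA+[0,0,.10],G+[0,0,.10]): print(r.ik(p,O))
E
```

```text
[ 0.72225509  0.59016162  2.2322353   3.85540061  1.23681885 -1.77852396]
[ 0.86684729  0.55701172  2.31030005  3.9932158   1.29837701 -1.77680659]
[ 0.86684729  0.1875779   2.36260604  4.09090527  1.10011033 -2.04318293]
[ 0.72225509  0.25921171  2.28328688  3.94574907  1.03290679 -1.99072356]
[ 0.14601213  0.35975539  1.46952573 -0.08899609  1.32597402  0.16818692] [ 0.14601213  0.57696568  1.56067082 -0.10143098  1.01898758  0.19986749]
5.0917 [0.56841661 0.44827873 0.38794059] [ 0.7755005   0.47376284 -0.41731013] [ 0.510753   -0.85932145 -0.02642007]
8.1833 [0.56400357 0.46241092 0.42903995] [ 0.85072063  0.4861823  -0.1997528 ] [ 0.49479707 -0.8689741  -0.0077383 ]
[ 0.72225509  0.59016162  2.2322353   3.85540061  1.23681885 -1.77852396]
[ 0.86684729  0.55701172  2.31030005  3.9932158   1.29837701 -1.77680659]
[ 0.86684729  0.1875779   2.36260604  4.09090527  1.10011033 -2.04318293]
[ 0.72225509  0.25921171  2.28328688  3.94574907  1.03290679 -1.99072356]
```

Run:
```python
from h import *
r.reach(G-.065*ZA+[0,0,.10],O); r.movel(G-.065*ZA,.2,O)
r.movel(G,.1,O); s=r.state(); print(s['time_s'],s['position']-G,s['wrist_force'])
r.close_gripper(); s=r.state(); print(s['time_s'],s['width'],s['grip_force'],s['wrist_force'])
r.movel(G+[0,0,.10],.15,O); s=r.state(); print(s['time_s'],s['width'],s['wrist_force'],s['joints'])
im,*_=shot('scene'); cv2.imwrite('pics/l.png',im[130:350,60:360,::-1])
```

```text
10.7917 [-0.00032756 -0.0002364   0.00012487] [ 0.11387003 -0.07931391  0.99774766]
11.4333 0.014466569142205472 58.46259891986847 [-0.36441643 -0.18444068  0.27538186]
12.25 0.014795630912720308 [-0.22632955 -0.06179656 -1.16604552] [ 0.72214626  0.25987613  2.28414157  3.94590943  1.03262038 -1.99027809]
```

View pics/l.png

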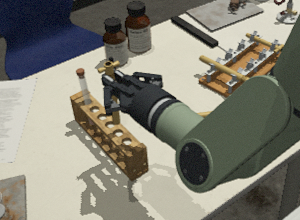

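The borer is in the fingers at (108,65), clear of the rack. Next is the flip and the laying down.

Run:
```python
from h import *
r.move_j([.35,.0,1.9,3.7,.15,-2.1]); r.move_j([.25,0,1.85,0,.3,1.6])
s=r.state(); print(s['time_s'],s['position'],s['width'])
L=ori(90,95)
r.reach([.60,.15,.15],L); r.movel([.60,.15,.034],.15,L)
f0=r.state()['wrist_force'][2]
for z in np.arange(.032,.0235,-.0015):
    r.movel([.60,.15,z],.05,L); s=r.state(); print(z.round(4),s['position'][2].round(4),(s['wrist_force'][2]-f0).round(2))
    if s['wrist_force'][2]-f0>2.5: break
print(s['time_s'],s['width'])
im,*_=shot('scene'); cv2.imwrite('pics/m.png',im[130:350,60:360,::-1])
```

```text
16.45 [0.65471688 0.2562893  0.35014203] 0.01465734246262204
0.032 0.0329 -0.79
0.0305 0.0305 -0.82
0.029 0.0288 -0.68
0.0275 0.0273 0.27
0.026 0.0262 0.74
0.0245 0.026 8.33
20.1583 0.014457392390231758
```

View pics/m.png

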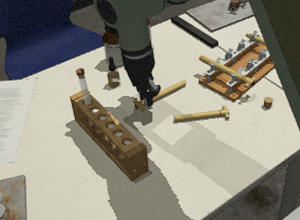

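borer_3 (crop 135-185, 85-105) lies flat, with its handle to the left and clear of borer_2. I'll release it and take borer_2 to clip_3.

```bash
cat >> h.py <<'E'
U=np.array([np.cos(np.radians(10.42)),np.sin(np.radians(10.42))]);V=np.array([-U[1],U[0]])
def clip(l,s=.511): return s*U+l*V
C2,C3=clip(-.2146),clip(-.2745)
def descend(xy,z0,z1,step,stop,q):
    f0=r.state()['wrist_force'][2]; out=[]
    for z in np.arange(z0,z1-1e-6,-step):
        r.movel([*xy,z],.05,q); s=r.state(); out.append((round(s['position'][2]*1e3,1),round(s['wrist_force'][2]-f0,1)))
        if s['wrist_force'][2]-f0>stop: break
    print(out); return s
E
python3 - <<'E'
from h import *
print(C2,C3)
L=ori(90,95); r.gripper_open(); r.movel([.60,.15,.08],.15,L)
r.reach([.60,.15,.22],down(0)); s=shot('wrist'); np.savez('/tmp/D.npz',**dict(zip(['im','d','K','Rw','o'],s)))
b=[.4727,.0708]; q=down(np.radians(-28.7))
r.reach([*b,.12],q); r.movel([*b,.0275],.12,q); r.close_gripper(); s=r.state(); print(s['time_s'],s['width'],s['grip_force'],s['wrist_force'])
r.movel([*b,.16],.25,q)
q=down(np.radians(-79.58)); r.reach([*C3,.15],q); r.movel([*C3,.100],.15,q)
s=r.state(); print(s['time_s'],s['position'],s['width'])
for n in('wrist',):
    im,*_=shot(n); cv2.imwrite(f'pics/clip3.png',im[:,:,::-1])
E
```

```text
[ 0.54138588 -0.11864018] [ 0.55221954 -0.17755234]
24.4 0.013038045447556209 58.60406935214996 [-1.22078936  0.17351602  5.10184606]
26.5833 [ 0.55214175 -0.17632426  0.09990669] 0.012821666132559063
```

View pics/clip3.png

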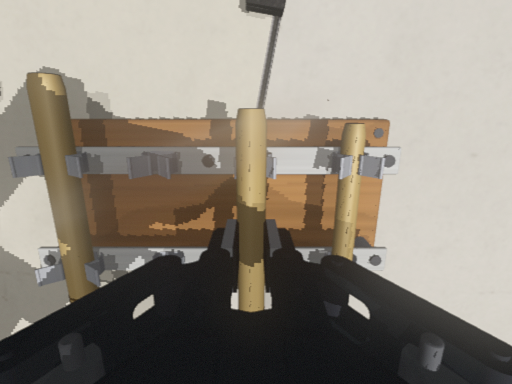

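borer_2 is held straight at (251,110)-(251,310), directly above the clip_3 pair at (255,160), and the jaws are between the strips. Going down.

Run:
```python
from h import *
q=down(np.radians(-79.58))
s=descend(C3,.092,.076,.002,7,q); print(s['time_s'],s['position'],s['torque'],s['wrist_force'])
z=s['position'][2]
im,d,K,Rw,o=shot('scene'); cv2.imwrite('pics/n.png',im[130:260,200:370,::-1].repeat(3,0).repeat(3,1))
```

```text
[(np.float64(92.0), np.float64(0.2)), (np.float64(90.0), np.float64(-0.9)), (np.float64(87.8), np.float64(0.2)), (np.float64(86.0), np.float64(0.4)), (np.float64(84.9), np.float64(4.2)), (np.float64(84.1), np.float64(10.0))]
28.1917 [ 0.55381083 -0.17826562  0.08405416] [-0.05457122  0.12726661  0.05687127] [-0.23700407 -0.54020314  9.55425535]
```

View pics/n.png

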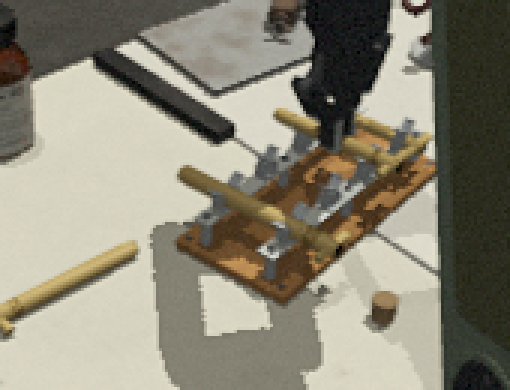

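Contact is in the lead-in at axis z ≈ 65 mm, and the tube lies over both clips. The neighbours are low enough here (borer_1 top 56 mm, open tips about 57 mm) to press home in the grip.

Run:
```python
from h import *
q=down(np.radians(-79.58))
s=descend(C3,.081,.066,.003,32,q); print(s['time_s'],s['position'],s['width'],s['torque'])
r.movel([*C3,s['position'][2]+.001],.05,q)
r.gripper_open(); s=r.state(); print(s['wrist_force']); r.movel([*C3,.20],.25,q)
s=shot('wrist'); np.savez('/tmp/E.npz',**dict(zip(['im','d','K','Rw','o'],s))); print(r.state()['time_s'])
cv2.imwrite('pics/E.png',s[0][:,:,::-1])
```

```text
[(np.float64(83.5), np.float64(1.8)), (np.float64(80.4), np.float64(-1.0)), (np.float64(75.4), np.float64(-8.4)), (np.float64(70.2), np.float64(-14.7)), (np.float64(69.7), np.float64(-1.5)), (np.float64(69.5), np.float64(13.8))]
29.7417 [ 0.55107603 -0.17750316  0.06950012] 0.012959384637089871 [ 0.35972236  1.72960839 -0.06402916]
[-0.21920548 -0.04788143 -0.58164572]
31.4083
```

View pics/E.png

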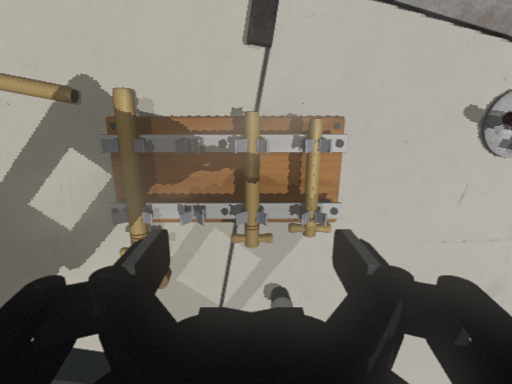

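```bash
cat > ax.py <<'E'
from h import *
def pts(n,xr,yr,zr,sat=80):
    t=np.load(f'/tmp/{n}.npz'); P=cloud(t['d'],t['K'],t['Rw'],t['o']); h=cv2.cvtColor(t['im'],cv2.COLOR_RGB2HSV)
    m=(t['d']>.05)&(h[...,1]>sat)&(h[...,0]<30)
    for i,q in enumerate((xr,yr,zr)): m&=(P[...,i]>q[0])&(P[...,i]<q[1])
    return P[m]
def axis(p,c0,ang,rad,half,ztop):
    u=np.array([np.cos(ang),np.sin(ang)])
    for _ in range(4):
        v=np.array([-u[1],u[0]]);q=p[:,:2]-c0;s,l=q@u,q@v
        k=abs(l)<rad+.003; sm=(s[k].min()+s[k].max())/2
        core=k&(p[:,2]>ztop-.35*rad)&(abs(s-sm)<half-.02)
        a,b=np.polyfit(s[core],l[core],1); c0=c0+u*sm+v*(a*sm+b); u=u+a*v;u/=np.linalg.norm(u)
    zs=[np.percentile(p[core&(s*g>0.01),2],90).round(4) for g in(-1,1)]
    return c0.round(4),np.degrees(np.arctan2(u[1],u[0])).round(2),round(float(np.ptp(s[k])),4),core.sum(),zs
E
python3 - <<'E'
from ax import *
p=pts('D',(.53,.66),(0.005,.23),(.004,.03)); print(len(p)); print('b3',axis(p,np.array([.60,.104]),np.pi/2,.0085,.078,.017))
p=pts('E',(.46,.66),(-.21,-.14),(.042,.085)); print('b2',axis(p,C3,np.radians(10.4),.00775,.069,np.percentile(p[:,2],95)),'expect top .0575')
E
```

```text
1282
b3 (array([0.5999, 0.1025]), np.float64(89.66), 0.1544, np.int64(833), [np.float64(0.0173), np.float64(0.0173)])
b2 (array([ 0.5504, -0.1773]), np.float64(10.42), 0.1366, np.int64(931), [np.float64(0.0576), np.float64(0.0577)]) expect top .0575
```

borer_2 is seated: its top is at 57.6 mm at both ends (57.5 expected), parallel to its neighbours at (252,110)-(252,245) with the handle in front. Next is borer_3, with the same pick across its middle. I'll release it in the lead-in so the opening fingers clear borer_4, then press it home with shut fingertips.

Run:
```python
from h import *
b=[.5999,.1025]; q=down(np.radians(-.34))
r.reach([*b,.12],q); r.movel([*b,.0275],.12,q); r.close_gripper(); s=r.state(); print(s['time_s'],s['width'],s['grip_force'])
r.movel([*b,.17],.25,q)
q=down(np.radians(100.42)); r.reach([*C2,.17],q); r.movel([*C2,.090],.15,q)
s=descend(C2,.087,.078,.0015,7,q); print(s['time_s'],s['position'],s['width'])
r.gripper_open(); r.movel([*C2,.14],.25,q); 
s=shot('wrist'); np.savez('/tmp/F.npz',**dict(zip(['im','d','K','Rw','o'],s))); print(r.state()['time_s'])
cv2.imwrite('pics/F.png',s[0][:,:,::-1])
from ax import *
p=pts('F',(.44,.64),(-.15,-.09),(.055,.095)); print('b3',axis(p,C2,np.radians(10.4),.0085,.078,np.percentile(p[:,2],95)))
```

```text
34.1 0.01427875609053996 58.78698170185089
[(np.float64(87.7), np.float64(-0.6)), (np.float64(86.0), np.float64(0.6)), (np.float64(84.9), np.float64(5.6)), (np.float64(84.5), np.float64(11.5))]
38.3667 [ 0.54266419 -0.11929569  0.08454448] 0.014581516337180387
39.4833
b3 (array([ 0.5426, -0.1194]), np.float64(10.46), 0.1557, np.int64(2482), [np.float64(0.0749), np.float64(0.0749)])
```

View pics/F.png

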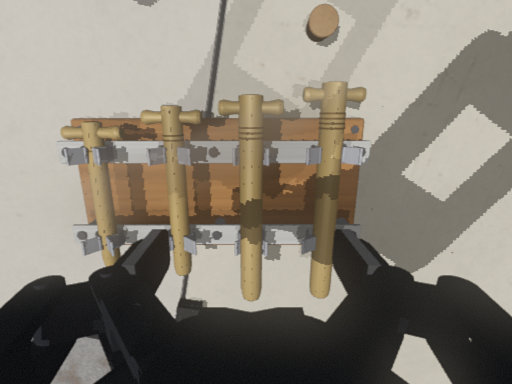

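The image is seen from behind. borer_3, at (251,95)-(251,300), rests level in the clip_2 lead-in with its handle to the front, and the order is correct. Now I press it with shut tips.

Run:
```python
from h import *
q=down(np.radians(100.42)); c=clip(-.2151,.5115); print(c)
r.close_gripper(); r.movel([*c,.106],.15,q)
s=descend(c,.103,.078,.0025,30,q); print(s['time_s'],s['position'],s['torque'])
r.movel([*c,.20],.25,q); r.gripper_open()
s=shot('wrist'); np.savez('/tmp/G.npz',**dict(zip(['im','d','K','Rw','o'],s))); print(r.state()['time_s'])
cv2.imwrite('pics/G.png',s[0][:,:,::-1])
from ax import *
for n,l,rad,half,ex in(('b1',-.3344,.007,.06,.056),('b2',-.2745,.00775,.069,.0575),('b3',-.2146,.0085,.078,.059),('b4',-.1547,.00925,.087,.0605)):
    c=clip(l); p=pts('G',(.42,.66),(-.30,.0),(.042,.095)); p=p[abs((p[:,:2]-c)@V)<.025]
    print(n,axis(p,c,np.radians(10.4),rad,half,np.percentile(p[:,2],97)),ex)
```

```text
[ 0.54196806 -0.11904151]
[(np.float64(103.7), np.float64(0.2)), (np.float64(100.6), np.float64(0.5)), (np.float64(98.9), np.float64(5.4)), (np.float64(97.9), np.float64(10.0)), (np.float64(95.8), np.float64(9.6)), (np.float64(92.5), np.float64(5.2)), (np.float64(89.1), np.float64(3.4)), (np.float64(84.2), np.float64(-0.4)), (np.float64(83.7), np.float64(9.6)), (np.float64(83.5), np.float64(21.6)), (np.float64(83.2), np.float64(35.0))]
43.375 [ 0.54135248 -0.11992133  0.08324065] [0.3203191  2.69175292 0.01797332]
44.85
b1 (array([ 0.5637, -0.237 ]), np.float64(10.56), 0.1194, np.int64(537), [np.float64(0.0565), np.float64(0.0561)]) 0.056
b2 (array([ 0.5509, -0.1776]), np.float64(10.38), 0.1374, np.int64(881), [np.float64(0.0577), np.float64(0.0577)]) 0.0575
b3 (array([ 0.5424, -0.1201]), np.float64(10.49), 0.1552, np.int64(1291), [np.float64(0.059), np.float64(0.059)]) 0.059
b4 (array([ 0.5312, -0.0609]), np.float64(10.48), 0.1732, np.int64(1629), [np.float64(0.0605), np.float64(0.0605)]) 0.0605
```

View pics/G.png

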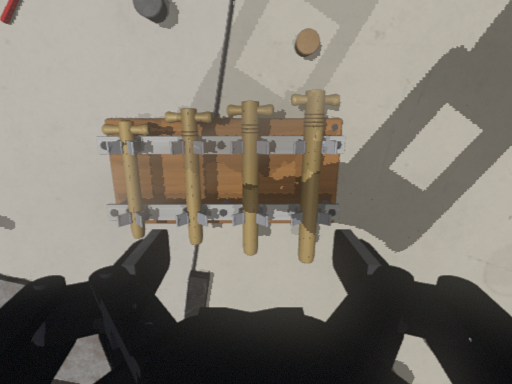

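All four borers sit in the clips in order of size, handles to the front. Their tops are at the expected heights (56, 57.5, 59 and 60.5 mm), and the cork and bung are upright and undisturbed. Handing in.

```bash
python3 -c "
from h import *
print(r.sign_off())"
```

```text
the job is handed in; nothing more can be done
None
```

The job is handed in: borer_3 was laid flat, released and re-gripped, then borer_3 and borer_2 were pressed fully home in clip_2 and clip_3, so the four run in size order with handles to the front, at about 45 s of the 67 s allowed.

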